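# Start the rice cooker: lid, power, cook

## Robot

A 7-joint arm with a two-finger parallel gripper is mounted at the origin on the work surface. World frame = base frame: x ahead of the robot, y to its left, z up, the work surface at z = 0. Lengths are in m, angles in rad, forces in N, time in s.
With the tool pointing down it reaches from about 0.4 to 0.85 m from the base axis. Payload 4.5 kg.
Tool frame: the origin (TCP) lies midway between the tips of the shut fingers; the grasp point (between the pads) lies 19 mm behind it; z points along the fingers, y is the direction in which the jaws open and shut (so a half turn about z gives the same grasp; the last joint's range is limited). The gripper opens to 88 mm and grips with 3 to 60 N. Pads are 18 mm wide; open, the fingers measure 123 mm over their backs; the gripper's body (75 mm by 187 mm) begins 45 mm behind the grasp point.
Start: joints at [-1.288, 0.689, -0.195, 1.565, 0.157, 0.902, -0.215], TCP at [0.154, 0.606, 0.239] pointing down, gripper open.
Joint ranges: [-3.01, 3.01], [-0.46, 2.08], [-1.47, 1.51], [0.13, 2.56], [-1, 4.14], [0.04, 2.09], [-2.66, 2.66]. Speed limits (rad/s): [2.57, 2.57, 3.14, 3.14, 3.14, 3.14, 3.14].

## Interface

Orientations are given as a unit quaternion [x, y, z, w].
In Python, from plant import r gives the robot as it stands. The module is installed in compiled form; this text tells all that it offers.
- The arm moves only by the shell command python3 -m jog 'ROWS' [FORCE]. ROWS is JSON, a list of rows, each an object with "translation": the shift along the tool's x, y, z in units of 40 mm (1.0 is 40 mm), a list of three; "twist": the turn about the tool's z in units of 6 degrees (1.0 is 6 degrees); "claw": the opening in per cent of the stroke, from 0 (shut) to 100 (fully open). A call has 1 to 20 rows; each row shifts and turns the commanded pose from where the row before left it, along the tool's axes as they then stand; what a row does not reach is not made up. A row lasts 1/12 s, in which the tool goes at most 41.7 mm and 7.16 degrees, less where a joint would pass 70% of its speed; a pose out of reach is approached as far as the arm can. A call is refused whole if a number of a shift passes 1 or a number of a turn 1, either way. A call with a gripper value outside its range is refused whole. The fingers move at their own pace and stop on an object; FORCE is the grip in N (left out, the last holds). Time passes only in rows, so rows that do not move let the fingers close. It gives the time, the measured TCP pose, the force and the opening at its end, in the units of the state.
- r.get_state(): the state, without advancing time (a new reading comes with each control period).
- r.snapshot(name): name is "side" or "top" or "wrist"; returns a dict with "img" (480x640x3 uint8, red, green, blue), "fx", "fy", "cx", "cy" (pixels), "origin" and "rotation" of the camera in the world; the wrist camera has in their place "T_tool_cam" (4x4, takes a point from camera to tool coordinates, whose origin is the TCP and whose axes are the flange's). Camera axes: x right, y up, looking along -z (the intrinsics and any distortion apply to the point x, -y, -z); pixel columns grow to the right and rows downward; lengths in m; the calibration is good to about 2 mm. The wrist camera is an equidistant fisheye: a pixel r from the principal point sees the ray r / f radians off the axis. A picture is of the moment at which its call begins: read the wrist's pose just before it. There is no depth.
- r.finish_job(): hands the job in, once; it reports no verdict.
Trained networks look in the newest picture that a camera, given by its name, has taken for a name from the list of things; names that differ only in an ending like _2 or _b are one class to them, and where a whole thing is asked for, a point or a joint stands for the part that bears it (a point fixed in the world has none). Each returns a list of dicts, best first, with "confidence" (0 to 1); they miss things now and then, are a little off and sometimes report something else, mostly with a low value. They report only what shows in the picture. A call takes as long as a camera call.
- r.spot_in(label, camera): "rect" ([left, top, right, bottom] in pixels, round what is visible of it).
- r.spot_point(label, camera): "location" ([row, column] in pixels: a listed point, or the origin of a listed thing).
The state is a dict: "clock": time; "q": joint angles; "qd": joint speeds; "joint_torque": joint torques, N m; "tool_pos": TCP position; "eef_rot": TCP orientation; "contact_force": force on the tool from outside, world axes, zero at the start; "moment": the same for the moment, N m; "opening": opening from 0.0 (shut) to 1.0 (fully open).
Only numpy, scipy, OpenCV 4.12 (cv2) and the standard library are available. Lean on these libraries where they do the work, as an engineer would, in place of code of your own. Each camera call takes 0.05 s, during which the arm holds its last target. There are 200 camera calls.

## Task

Start the rice cooker with the fingers only, by light touches: press the ajar lid down until it is fully shut, then press the green-marked end of the power rocker fully down, then press the orange cook key all the way down. Keep that order, press gently, do not press the round white lid-release button, and leave the jar, the creamer and the saucers where they stand.

Things in the scene. Friction and masses are not known exactly. Their poses are not given: they have to be found in the camera images.
- cooker: White rice cooker, fixed, 330 deep (x) x 250 wide (y) x 210 mm high. Origin: centre of its underside; x to its back, y to its left seen from the front, z up; the front faces roughly to the robot. Dark control panel on the front top edge, 226 mm wide, 92 mm up the slope, centre at local (-120, 0, 154.5) mm, rising backwards at 0.35 rad: rocker left, cook key right. Cream lid behind it.
- lid_press_pad (a point): Centre of the grey press pad (30 mm front to back, 80 mm wide) on top of the cream lid (236 mm square) near its front edge. Hinge line at the back, along the cooker's y at local x +158, z 188 mm. Lid starts ajar, pad 22 to 56 mm up; stays where left; 1 to 3 N moves it. Shut: pad at cooker local (-32, 0, 209) mm; there a springy gasket stops it, giving about 4 mm under 8 N.
- power_rocker (a joint): Power rocker, rad: 0 = off (as it starts), 0.36 = fully on (a stop). It stays where it is left. About 2 to 3 N on the raised end tips it. The panel that carries it flexes about 3 mm under 10 N and springs back.
- rocker_on_end (a point): Green stripe on the raised on-end of the black rocker (27 mm up the slope x 50 mm across), top surface, 17 mm to the cooker's left of the pivot; the pivot is at the panel's mid slope, 64 mm left of its centre. Pressed down or square to the panel it sinks about 6 mm, until its half of the V-shaped rocker is parallel to the panel and 8 mm proud; the other end rises.
- cook_key (a joint): Cook key, m: 0 = up (as it starts), 0.007 = fully down (a stop). Slides square to the panel, into it, against a steady 2 to 3 N, and stays where it is left. The panel that carries it flexes about 3 mm under 10 N and springs back.
- cook_key_top (a point): Centre of the top face of the orange cook key, 42 mm up the slope x 48 mm across, at the panel's mid slope, 62 mm right (-y) of its centre; face parallel to the panel, 13 mm proud when up, 6 mm when fully down.
- lid_release (a joint): Lid-release button, m: 0 = up, 0.005 = fully pressed; a light spring returns it. To be left alone.
- lid_release_top (a point): Centre of the top of the round white lid-release button, 25 mm in diameter, 6 mm proud of the panel, on the panel's middle line, 18 mm up the slope from the panel's centre.
- jar: Loose closed glass jar with a blue cap, 76 mm in diameter, 135 mm high. Origin: centre of its underside. Upright, left of or in front of the cooker.
- creamer: Loose small white ceramic creamer with a broken, chipped handle at its +y side, about 72 mm in diameter, 76 mm high, handle reaching 64 mm from its axis. Origin: centre of its underside. Stands in front of or left of the cooker.
- saucer_lower: Green melamine saucer, 140 mm in diameter, 18 mm high, loose, on the shelf to the right of the cooker (seen from its front), under another. Origin: centre of its underside.
- saucer_upper: Yellow melamine saucer of the same size stacked on the green one. Origin: centre of its underside.

How it is judged:
On the way, in this order (a step that is already met when the one before it is completed fails the run):
1. the lid is fully shut while the power is still off and the cook key still up (z of lid_press_pad in the frame of cooker below 0.2135 m and value of joint power_rocker below 0.08 rad and value of joint cook_key below 0.0015 m), for 0.1 s.
2. the power rocker is fully on while the lid is shut and the cook key is still up (value of joint power_rocker above 0.29 rad and z of lid_press_pad in the frame of cooker below 0.2135 m and value of joint cook_key below 0.0015 m), for 0.1 s.
3. the cook key is fully down with the power on and the lid shut (value of joint cook_key above 0.0055 m and value of joint power_rocker above 0.29 rad and z of lid_press_pad in the frame of cooker below 0.2135 m), for 0.1 s.
At the end, for the whole second after the job is handed in: The lid is shut (its front pad within 5 mm of its shut height), the power rocker is on (over 0.29 of 0.36 rad), the cook key is down (over 5.5 of 7 mm), the lid release is up, and the jar, creamer and saucers are within 20 mm of where they stood (all of step 3 and value of joint lid_release below 0.0015 m and distance of each of jar, creamer, saucer_lower, saucer_upper from where it was at the start of the episode below 0.02 m); the robot touches nothing.
It fails at once if out of order: the power is switched or the cook key pressed while the lid is not shut, or the cook key is pressed before the power is on ((value of joint power_rocker above 0.1 rad and z of lid_press_pad in the frame of cooker above 0.2145 m) or (value of joint cook_key above 0.002 m and value of joint power_rocker below 0.26 rad) or (value of joint cook_key above 0.002 m and z of lid_press_pad in the frame of cooker above 0.2145 m)).
It fails at once if the lid-release button is pressed (value of joint lid_release above 0.002 m).
It fails at once if the lid is lifted further open (z of lid_press_pad in the frame of cooker above 0.2745 m).
It fails at once if the fingers press the cooker harder than a gentle push (20 N), or another part of the robot leans on it (3 N) (contact force between the fingers and cooker above 20 N or contact force between the arm and cooker above 3 N).
It fails at once if the jar, the creamer or a saucer is moved over 20 mm, lifted or tipped (distance of any of jar, creamer, saucer_lower, saucer_upper from where it was at the start of the episode above 0.02 m or angle between any of jar, creamer, saucer_lower, saucer_upper's own z axis and vertical above 0.3 rad).
It also fails if it takes over 48 s, if anything falls off the work surface, if the arm or the gripper's body presses on something with over 40 N, if the wrist force passes 120 N, or if a joint passes its speed limit or range.

## Working session

There is one attempt and no reset: what is moved stays moved. The work goes in short steps, Python scripts to look and compute and a shell command to move; the robot and the scene stay as the last step left them, time stands still between calls to the robot, and variables do not carry over. Pictures are saved under pics/ and viewed, about 8 in all and at most 12, crops included, and the job is handed in when it is done.

```bash
mkdir -p pics; cat > h.py <<'E'
import numpy as np,cv2
from plant import r
from scipy.spatial.transform import Rotation as R
def ray(s,px,st=None):
    row,col=px
    x=(col-s['cx'])/s['fx'];y=(row-s['cy'])/s['fy']
    d=np.array([x,-y,-1.0]);d/=np.linalg.norm(d)
    return np.array(s['origin']),np.array(s['rotation'])@d
def tri(rs):
    A=0;b=0
    for o,d in rs:
        P=np.eye(3)-np.outer(d,d);A=A+P;b=b+P@o
    return np.linalg.solve(A,b)
def gap(rs):
    p=tri(rs);return [round(float(np.linalg.norm((np.eye(3)-np.outer(d,d))@(p-o))),4) for o,d in rs]
E
python3 - <<'E'
from h import *
S={}
for c in ('side','top'):
    s=r.snapshot(c);S[c]=s;cv2.imwrite(f'pics/{c}0.png',s['img'][:,:,::-1]);print(c,s['origin'],{k:s[k] for k in s if k not in('img','origin','rotation')})
    s['rotation']=np.array(s['rotation']).reshape(3,3)
for n in ['cooker','lid_press_pad','rocker_on_end','cook_key_top','lid_release_top','jar','creamer','saucer_lower','saucer_upper']:
    a={c:r.spot_point(n,c)[:2] for c in S}
    print(n,[(c,[(np.round(x['location']),round(x['confidence'],2)) for x in a[c]]) for c in a])
    if all(a.values()):
        rs=[ray(S[c],a[c][0]['location']) for c in S];print('   ',tri(rs).round(4),gap(rs))
s=r.get_state();print(s['clock'],s['tool_pos'],s['eef_rot'],s['contact_force'],s['opening'])
E
```

```text
side [ 0.08568787 -0.43059292  0.81872204] {'fx': 473.5069730668172, 'fy': 473.5069730668172, 'cx': 324.8115632454541, 'cy': 242.79968686081148}Traceback (most recent call last):
  File "<stdin>", line 5, in <module>
ValueError: cannot reshape array of size 4 into shape (3,3)
```

Rotation is a quaternion.

```bash
cat > m.py <<'E'
from h import *
S={}
for c in ('side','top'):
    s=r.snapshot(c);S[c]=s;cv2.imwrite(f'pics/{c}1.png',s['img'][:,:,::-1]);print(c,s['origin'],s['rotation'],s['fx'])
    s['rotation']=R.from_quat(s['rotation']).as_matrix()
for n in ['cooker','lid_press_pad','rocker_on_end','cook_key_top','lid_release_top','jar','creamer','saucer_lower','saucer_upper']:
    a={c:r.spot_point(n,c)[:2] for c in S}
    print(n,[(c,[(np.round(x['location']),round(x['confidence'],2)) for x in a[c]]) for c in a])
    if all(a.values()):
        rs=[ray(S[c],a[c][0]['location']) for c in S];print('   ',tri(rs).round(4),gap(rs))
s=r.get_state();print(s['clock'],s['tool_pos'],s['eef_rot'],s['contact_force'],s['opening'])
E
python3 m.py; python3 -c "
import cv2,numpy as np
a=cv2.imread('pics/side1.png');b=cv2.imread('pics/top1.png');cv2.imwrite('pics/both.png',cv2.resize(np.vstack([a,b]),None,fx=.62,fy=.62,interpolation=3))"
```

```text
side [ 0.08568787 -0.43059292  0.81872204] [ 0.34078647 -0.1312684  -0.34447481  0.86485276] 473.5069730668172
top [0.41933918 0.01052979 1.12511607] [ 0.03714561 -0.02831452 -0.70625263  0.70641752] 536.1078176615677
cooker [('side', []), ('top', [])]
lid_press_pad [('side', [(array([193., 359.]), 0.69)]), ('top', [(array([193., 338.]), 0.96)])]
    [ 0.5677 -0.001   0.2569] [0.0004, 0.0004]
rocker_on_end [('side', [(array([236., 289.]), 0.73)]), ('top', [(array([262., 299.]), 0.94), (array([218., 456.]), 0.59)])]
    [0.4571 0.0673 0.1733] [0.0014, 0.0014]
cook_key_top [('side', [(array([272., 350.]), 0.68)]), ('top', [(array([255., 376.]), 0.91), (array([332., 339.]), 0.43)])]
    [ 0.4737 -0.0717  0.1725] [0.0033, 0.0033]
lid_release_top [('side', [(array([250., 324.]), 0.48)]), ('top', [(array([250., 345.]), 0.54), (array([265., 298.]), 0.24)])]
    [ 0.4755 -0.0124  0.1843] [0.0044, 0.0044]
jar [('side', [(array([351., 265.]), 0.83)]), ('top', [(array([335., 340.]), 0.91)])]
    [ 0.316  -0.009   0.0125] [0.001, 0.001]
creamer [('side', [(array([248., 258.]), 0.82)]), ('top', [(array([253., 235.]), 0.69)])]
    [0.4789 0.2146 0.0074] [0.0064, 0.0064]
saucer_lower [('side', [(array([250., 325.]), 0.39)]), ('top', [])]
saucer_upper [('side', [(array([356., 443.]), 0.58)]), ('top', [(array([218., 453.]), 0.73)])]
    [ 0.5573 -0.2469  0.0075] [0.0011, 0.0011]
1.05 [0.15386974 0.60578962 0.23875157] [ 1.24066149e-01  9.92273948e-01  4.24636039e-05 -1.68989621e-06] [ 0.59822192  0.87659202 -0.38657912] 0.9994249927485721
```

View pics/both.png

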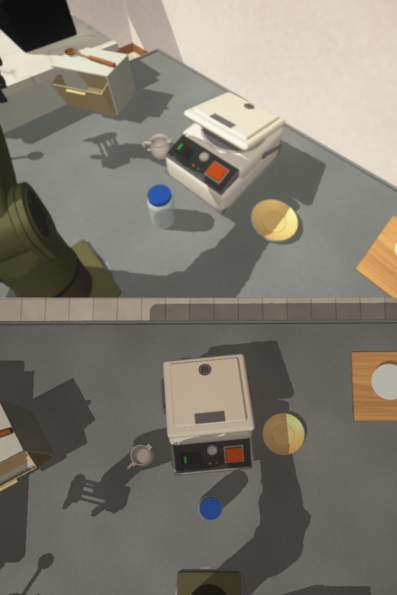

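Side view (upper half): the cooker has its lid ajar, the jar stands in front, the creamer to the left and the saucers to the right. The detections match this: rocker (236,289), key (272,350), pad (193,359). They give a cooker yaw of about 0.12, origin about (0.590, 0.003), and the pad about 48 mm up. First I'll raise the tool, align it and shut the fingers.

```bash
python3 -m jog '[{"translation":[0,0,-0.65],"twist":-0.7,"claw":0},{"translation":[0,0,-0.65],"twist":-0.7,"claw":0},{"translation":[0,0,-0.65],"twist":-0.7,"claw":0},{"translation":[0,0,-0.65],"twist":-0.7,"claw":0},{"translation":[0,0,-0.65],"twist":-0.7,"claw":0},{"translation":[0,0,0],"twist":0,"claw":0}]' 20
cat >> h.py <<'E'
def go(t):
    s=r.get_state();M=R.from_quat(s['eef_rot']).as_matrix()
    print('tcp',np.round(s['tool_pos'],4),'yaw',round(float(np.arctan2(-M[0,1],M[1,1])),4),'F',np.round(s['contact_force'],2),'t',s['clock'],'units',(M.T@(np.array(t)-s['tool_pos'])/.04).round(3))
E
python3 -c "
from h import *
go([.49,0,.37])"
```

```text
clock: 1.55
tool_pos: [0.1541, 0.6084, 0.3744]
eef_rot: [-0.06, 0.998, 0.005, 0.001]
contact_force: [-0.2, 0.1, 0.7]
opening: 0.572
tcp [0.1541 0.6084 0.3744] yaw 0.12 F [-0.24  0.11  0.75] t 1.55 units [ -6.517 -16.105  -0.036]
```

```bash
python3 -m jog '[{"translation":[-0.2,-0.5,0],"twist":0,"claw":0},{"translation":[-0.33,-0.8,0],"twist":0,"claw":0},{"translation":[-0.33,-0.8,0],"twist":0,"claw":0},{"translation":[-0.33,-0.8,0],"twist":0,"claw":0},{"translation":[-0.33,-0.8,0],"twist":0,"claw":0},{"translation":[-0.33,-0.8,0],"twist":0,"claw":0},{"translation":[-0.33,-0.8,0],"twist":0,"claw":0},{"translation":[-0.33,-0.8,0],"twist":0,"claw":0},{"translation":[-0.33,-0.8,0],"twist":0,"claw":0},{"translation":[-0.33,-0.8,0],"twist":0,"claw":0},{"translation":[-0.33,-0.8,0],"twist":0,"claw":0},{"translation":[-0.33,-0.8,0],"twist":0,"claw":0},{"translation":[-0.33,-0.8,0],"twist":0,"claw":0},{"translation":[-0.33,-0.8,0],"twist":0,"claw":0},{"translation":[-0.33,-0.8,0],"twist":0,"claw":0},{"translation":[-0.33,-0.8,0],"twist":0,"claw":0},{"translation":[-0.33,-0.8,0],"twist":0,"claw":0},{"translation":[-0.33,-0.8,0],"twist":0,"claw":0},{"translation":[-0.33,-0.8,0],"twist":0,"claw":0},{"translation":[-0.33,-0.8,0],"twist":0,"claw":0}]'
cat > w.py <<'E'
from h import *
import sys
go([.49,0,.37])
s=r.get_state();w=r.snapshot('wrist')
cv2.imwrite(f'pics/{sys.argv[1]}.png',w['img'][:,:,::-1])
T=np.array(w['T_tool_cam']);M=R.from_quat(s['eef_rot']).as_matrix()
o=M@T[:3,3]+s['tool_pos'];print('cam',o.round(3),'axis',(M@T[:3,:3]@[0,0,-1]).round(2))
def wray(px):
    row,col=px;x=(col-w['cx'])/w['fx'];y=(row-w['cy'])/w['fy'];th=np.hypot(x,y);k=np.sin(th)/max(th,1e-9)
    return o,M@T[:3,:3]@np.array([x*k,-y*k,-np.cos(th)])
fx={c:r.snapshot(c) for c in('side','top')}
for c in fx: fx[c]['rotation']=R.from_quat(fx[c]['rotation']).as_matrix()
for n in ['lid_press_pad','rocker_on_end','cook_key_top','lid_release_top']:
    rs=[];t=[]
    for c in('wrist','side','top'):
        a=r.spot_point(n,c)
        if a and a[0]['confidence']>.4:
            rs.append(wray(a[0]['location']) if c=='wrist' else ray(fx[c],a[0]['location']));t.append((c,np.round(a[0]['location']).tolist(),round(a[0]['confidence'],2)))
    print(n,t,tri(rs).round(4) if len(rs)>1 else '',gap(rs) if len(rs)>1 else '')
E
python3 w.py w1
```

```text
clock: 3.22
tool_pos: [0.485, 0.0108, 0.3685]
eef_rot: [-0.058, 0.998, 0.0, -0.0]
contact_force: [1.1, 1.7, -0.3]
opening: 0.005
tcp [0.485  0.0108 0.3685] yaw 0.117 F [ 1.08  1.68 -0.29] t 3.2167 units [-0.093 -0.283 -0.038]
cam [0.408 0.001 0.514] axis [ 0.3   0.03 -0.95]
lid_press_pad [('side', [190.0, 357.0], 0.59)]  
rocker_on_end [('wrist', [194.0, 381.0], 0.8), ('side', [191.0, 361.0], 0.73)] [ 0.4716 -0.0113  0.3358] [0.0597, 0.0597]
cook_key_top [('wrist', [193.0, 231.0], 0.55), ('side', [272.0, 348.0], 0.73)] [ 0.474  -0.0715  0.176 ] [0.001, 0.001]
lid_release_top [('wrist', [213.0, 296.0], 0.79), ('side', [251.0, 327.0], 0.68)] [ 0.4855 -0.0086  0.1716] [0.0026, 0.0026]
```

View pics/w1.png

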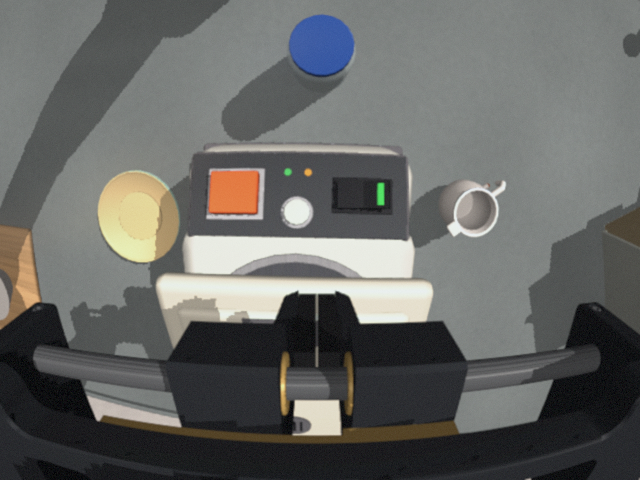

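The wrist view shows the key at (193,233), the release at (213,297) and the green stripe at (194,381). All fit the pose estimate, with the fingers shut above the lid front. Next: go to the pad and down to just above it.

```bash
python3 -m jog '[{"translation":[-0.5,-0.13,0.2],"twist":0,"claw":0},{"translation":[-0.5,-0.13,0.2],"twist":0,"claw":0},{"translation":[-0.5,-0.13,0.4],"twist":0,"claw":0},{"translation":[-0.4,-0.12,0.5],"twist":0,"claw":0},{"translation":[0,0,0.5],"twist":0,"claw":0},{"translation":[0,0,0.15],"twist":0,"claw":0},{"translation":[0,0,0],"twist":0,"claw":0},{"translation":[0,0,0],"twist":0,"claw":0}]'; python3 -c "
from h import *
go([.563,-.001,.215])
import cv2
a=r.snapshot('side')['img'][:,:,::-1];cv2.imwrite('pics/s2.png',cv2.resize(a[120:320,220:470],None,fx=2,fy=2))"
```

```text
clock: 4.63
tool_pos: [0.5623, 0.0014, 0.2912]
eef_rot: [-0.059, 0.998, 0.0, -0.0]
contact_force: [0.4, 0.9, 0.1]
opening: 0.001
tcp [0.5623 0.0014 0.2912] yaw 0.1181 F [0.38 0.93 0.08] t 4.6333 units [-0.009 -0.061  1.904]
```

View pics/s2.png

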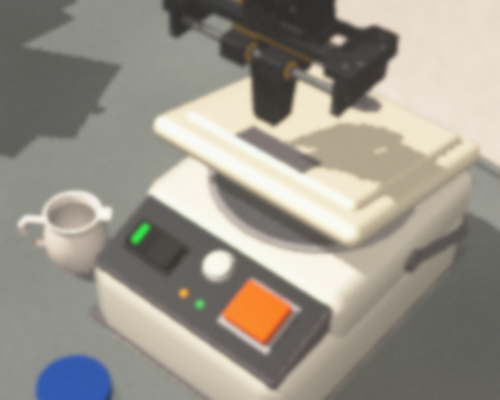

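The fingers hover over the grey pad (crop (280,150)). I'll press down in small rows: 68 mm to about z = 0.223, then check.

```bash
python3 -m jog '[{"translation":[0,-0.05,0.2],"twist":0,"claw":0},{"translation":[0,0,0.2],"twist":0,"claw":0},{"translation":[0,0,0.2],"twist":0,"claw":0},{"translation":[0,0,0.1],"twist":0,"claw":0},{"translation":[0,0,0.1],"twist":0,"claw":0},{"translation":[0,0,0.1],"twist":0,"claw":0},{"translation":[0,0,0.1],"twist":0,"claw":0},{"translation":[0,0,0.1],"twist":0,"claw":0}]'; python3 -m jog '[{"translation":[0,0,0.1],"twist":0,"claw":0},{"translation":[0,0,0.1],"twist":0,"claw":0},{"translation":[0,0,0.1],"twist":0,"claw":0},{"translation":[0,0,0.1],"twist":0,"claw":0},{"translation":[0,0,0.1],"twist":0,"claw":0}]';  python3 -m jog '[{"translation":[0,0,0.1],"twist":0,"claw":0},{"translation":[0,0,0],"twist":0,"claw":0}]'
```

```text
clock: 5.35
tool_pos: [0.5627, -0.0008, 0.2465]
eef_rot: [-0.059, 0.998, 0.0, -0.0]
contact_force: [-1.1, 0.4, 3.3]
opening: 0.001
clock: 5.77
tool_pos: [0.5626, -0.0008, 0.2263]
eef_rot: [-0.059, 0.998, 0.0, -0.0]
contact_force: [-0.9, 0.6, 2.1]
opening: 0.002
clock: 5.93
tool_pos: [0.5626, -0.0008, 0.2218]
eef_rot: [-0.059, 0.998, 0.0, -0.0]
contact_force: [-0.6, -0.0, 0.2]
opening: 0.006
```

```bash
python3 -m jog '[{"translation":[0,0,0.1],"twist":0,"claw":0},{"translation":[0,0,0.1],"twist":0,"claw":0},{"translation":[0,0,0.05],"twist":0,"claw":0},{"translation":[0,0,0],"twist":0,"claw":0}]';  python3 -m jog '[{"translation":[0,0,0.05],"twist":0,"claw":0},{"translation":[0,0,0],"twist":0,"claw":0}]'
```

```text
clock: 6.27
tool_pos: [0.5626, -0.0008, 0.2121]
eef_rot: [-0.059, 0.998, 0.0, -0.0]
contact_force: [-0.1, 0.0, 0.3]
opening: 0.008
clock: 6.43
tool_pos: [0.563, -0.0008, 0.2105]
eef_rot: [-0.059, 0.998, 0.0, 0.0]
contact_force: [0.2, 0.7, -0.1]
opening: 0.005
```

```bash
for i in 1; do python3 -m jog '[{"translation":[0,0,0.05],"twist":0,"claw":0},{"translation":[0,0,0.03],"twist":0,"claw":0},{"translation":[0,0,0],"twist":0,"claw":0}]'; done;  python3 -m jog '[{"translation":[0,0,0.05],"twist":0,"claw":0},{"translation":[0,0,0],"twist":0,"claw":0}]'
```

```text
clock: 6.68
tool_pos: [0.5628, -0.0008, 0.2075]
eef_rot: [-0.059, 0.998, 0.0, 0.0]
contact_force: [-1.2, -0.2, 1.9]
opening: 0.005
clock: 6.85
tool_pos: [0.5626, -0.0008, 0.2056]
eef_rot: [-0.059, 0.998, -0.0, -0.0]
contact_force: [-2.1, 0.6, 6.1]
opening: 0.004
```

```bash
python3 -m jog '[{"translation":[0,0,0.03],"twist":0,"claw":0},{"translation":[0,0,0],"twist":0,"claw":0},{"translation":[0,0,0],"twist":0,"claw":0}]';  python3 -m jog '[{"translation":[0,0,-0.1],"twist":0,"claw":0},{"translation":[0,0,-0.3],"twist":0,"claw":0},{"translation":[0,0,-0.5],"twist":0,"claw":0},{"translation":[0,0,-0.5],"twist":0,"claw":0},{"translation":[0,0,0],"twist":0,"claw":0}]'; python3 -c "
from h import *
go([.4539,.0713,.20])"
```

```text
clock: 7.1
tool_pos: [0.5626, -0.0009, 0.2046]
eef_rot: [-0.059, 0.998, -0.0, -0.0]
contact_force: [-3.1, -0.6, 6.1]
opening: 0.006
clock: 7.52
tool_pos: [0.5654, -0.0005, 0.2637]
eef_rot: [-0.059, 0.998, 0.0, 0.004]
contact_force: [0.6, -0.3, -0.2]
opening: 0.006
tcp [ 5.654e-01 -5.000e-04  2.637e-01] yaw 0.1176 F [ 0.61 -0.28 -0.16] t 7.5167 units [2.57  2.111 1.573]
```

```bash
python3 -m jog '[{"translation":[0.43,0.35,0],"twist":0,"claw":0},{"translation":[0.43,0.35,0],"twist":0,"claw":0},{"translation":[0.43,0.35,0],"twist":0,"claw":0},{"translation":[0.43,0.35,0],"twist":0,"claw":0},{"translation":[0.43,0.35,0],"twist":0,"claw":0},{"translation":[0.42,0.36,0],"twist":0,"claw":0},{"translation":[0,0,0.5],"twist":0,"claw":0},{"translation":[0,0,0.5],"twist":0,"claw":0},{"translation":[0,0,0.4],"twist":0,"claw":0},{"translation":[0,0,0],"twist":0,"claw":0},{"translation":[0,0,0],"twist":0,"claw":0}]'; python3 w.py w3; python3 -c "
from h import *
go([.4539,.0713,.17])
a=r.snapshot('side')['img'][120:320,220:470,::-1];b=r.snapshot('top')['img'][160:300,260:420,::-1];
a=cv2.resize(a,(500,400));b=cv2.resize(b,(457,400))[:,:290];w=cv2.imread('pics/w3.png')
cv2.imwrite('pics/s3.png',np.hstack([a,b]))"
```

```text
clock: 8.43
tool_pos: [0.4504, 0.0709, 0.2037]
eef_rot: [-0.059, 0.998, -0.0, -0.001]
contact_force: [0.1, -0.7, 0.6]
opening: 0.002
tcp [0.4504 0.0709 0.2037] yaw 0.118 F [ 0.07 -0.66  0.56] t 8.4333 units [-0.768 -1.878 -4.158]
cam [0.374 0.061 0.35 ] axis [ 0.3   0.03 -0.95]
lid_press_pad [('side', [213.0, 361.0], 0.86), ('top', [204.0, 334.0], 0.66)] [ 0.5635 -0.0011  0.2091] [0.0083, 0.0083]
rocker_on_end [('wrist', [295.0, 314.0], 0.93), ('side', [238.0, 290.0], 0.64), ('top', [253.0, 234.0], 0.51)] [0.4806 0.1221 0.125 ] [0.0506, 0.0192, 0.0678]
cook_key_top [('wrist', [285.0, 87.0], 0.71), ('side', [273.0, 352.0], 0.74), ('top', [252.0, 375.0], 0.61)] [ 0.4784 -0.0718  0.1647] [0.0024, 0.0038, 0.0028]
lid_release_top [('wrist', [319.0, 176.0], 0.85), ('side', [250.0, 324.0], 0.62)] [ 0.4794 -0.0052  0.1756] [0.0021, 0.0021]
tcp [0.4508 0.0709 0.2043] yaw 0.1177 F [ 0.23  0.62 -0.26] t 9.1833 units [-0.079 -0.     0.858]
```

View pics/s3.png

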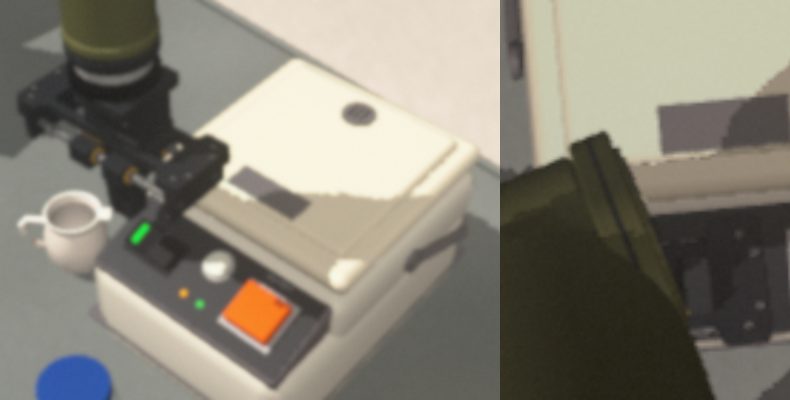

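View pics/w3.png

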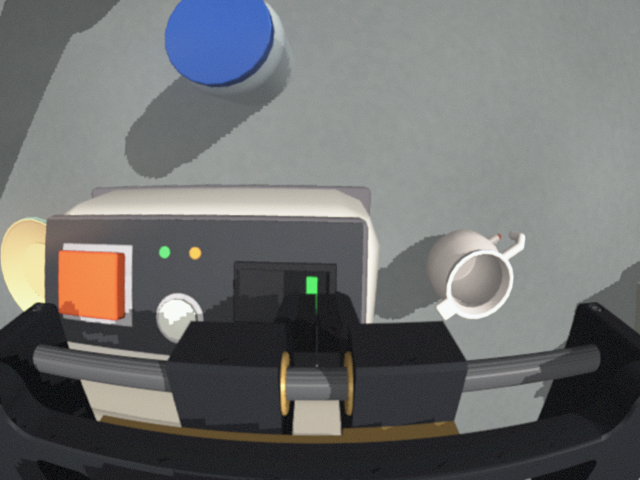

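Lid shut: the pad measures z ≈ 0.209 and the side view shows it flush. In the wrist view, the green stripe at (285,311) lies just left of the finger seam (col 318), about 3.5 mm as planned. Now I'll descend onto the rocker.

```bash
python3 -m jog '[{"translation":[-0.07,0,0.3],"twist":0,"claw":0},{"translation":[0,0,0.2],"twist":0,"claw":0},{"translation":[0,0,0.15],"twist":0,"claw":0},{"translation":[0,0,0.05],"twist":0,"claw":0},{"translation":[0,0,0.05],"twist":0,"claw":0},{"translation":[0,0,0],"twist":0,"claw":0}]'; python3 -m jog '[{"translation":[0,0,0.05],"twist":0,"claw":0},{"translation":[0,0,0.05],"twist":0,"claw":0},{"translation":[0,0,0],"twist":0,"claw":0}]'; python3 -m jog '[{"translation":[0,0,0.05],"twist":0,"claw":0},{"translation":[0,0,0.05],"twist":0,"claw":0}]'
```

```text
clock: 9.78
tool_pos: [0.4533, 0.0712, 0.174]
eef_rot: [-0.059, 0.998, -0.0, -0.0]
contact_force: [0.8, -0.5, 0.8]
opening: 0.004
clock: 10.03
tool_pos: [0.4541, 0.0716, 0.1704]
eef_rot: [-0.059, 0.998, 0.0, 0.001]
contact_force: [0.5, 0.9, 1.4]
opening: 0.007
clock: 10.2
tool_pos: [0.4542, 0.072, 0.1666]
eef_rot: [-0.059, 0.998, 0.001, 0.001]
contact_force: [-0.1, 0.8, 1.4]
opening: 0.006
```

```bash
python3 -m jog '[{"translation":[0,0,0.05],"twist":0,"claw":0},{"translation":[0,0,0],"twist":0,"claw":0}]'; python3 -m jog '[{"translation":[0,0,0.05],"twist":0,"claw":0},{"translation":[0,0,0],"twist":0,"claw":0}]'
```

```text
clock: 10.37
tool_pos: [0.4536, 0.0716, 0.1641]
eef_rot: [-0.059, 0.998, 0.0, 0.0]
contact_force: [0.9, 2.0, 2.6]
opening: 0.004
clock: 10.53
tool_pos: [0.4541, 0.0719, 0.1622]
eef_rot: [-0.059, 0.998, 0.0, 0.001]
contact_force: [-0.1, 3.6, 3.1]
opening: 0.004
```

```bash
python3 -m jog '[{"translation":[0,0,0.04],"twist":0,"claw":0},{"translation":[0,0,0],"twist":0,"claw":0}]'; python3 -m jog '[{"translation":[0,0,0.04],"twist":0,"claw":0},{"translation":[0,0,0],"twist":0,"claw":0}]'
```

```text
clock: 10.7
tool_pos: [0.4544, 0.0721, 0.1609]
eef_rot: [-0.059, 0.998, 0.001, 0.001]
contact_force: [0.1, 3.8, 5.3]
opening: 0.009
clock: 10.87
tool_pos: [0.4548, 0.0722, 0.1596]
eef_rot: [-0.059, 0.998, 0.001, 0.001]
contact_force: [0.6, 3.2, 9.6]
opening: -0.0
```

Force is climbing steeply, so the rocker is at its stop. I'll lift and check.

```bash
python3 -m jog '[{"translation":[0,0,-0.1],"twist":0,"claw":0},{"translation":[0,0,-0.3],"twist":0,"claw":0},{"translation":[0,0,-0.5],"twist":0,"claw":0},{"translation":[0,0,-0.5],"twist":0,"claw":0},{"translation":[0.4,0,-0.3],"twist":0,"claw":0},{"translation":[0.4,0,0],"twist":0,"claw":0},{"translation":[0,0,0],"twist":0,"claw":0}]'; python3 w.py w4; python3 -c "
from h import *
go([.470,-.0735,.25])
a=r.snapshot('side')['img'][190:310,260:400,::-1];w=cv2.imread('pics/w4.png')[180:420,0:420]
a=cv2.resize(a,(560,480))[:,:380];w=cv2.resize(w,(420,240));w=np.vstack([w,np.zeros((240,420,3),np.uint8)])
cv2.imwrite('pics/s4.png',np.hstack([a,w]))"
```

```text
clock: 11.45
tool_pos: [0.4178, 0.0656, 0.2271]
eef_rot: [-0.058, 0.998, -0.001, -0.003]
contact_force: [-0.1, -0.5, 0.8]
opening: 0.005
tcp [0.4178 0.0656 0.2271] yaw 0.1168 F [-0.14 -0.53  0.85] t 11.45 units [-1.583 -1.846 -3.577]
cam [0.342 0.056 0.373] axis [ 0.29  0.03 -0.96]
lid_press_pad [('top', [204.0, 335.0], 0.81)]  
rocker_on_end [('side', [238.0, 287.0], 0.76)]  
cook_key_top [('wrist', [315.0, 113.0], 0.6), ('side', [272.0, 350.0], 0.55), ('top', [251.0, 374.0], 0.72)] [ 0.4772 -0.0703  0.1689] [0.0039, 0.0018, 0.0032]
lid_release_top [('side', [250.0, 324.0], 0.66), ('top', [248.0, 342.0], 0.55)] [ 0.4811 -0.0072  0.1759] [0.0034, 0.0034]
tcp [0.4218 0.0676 0.2271] yaw 0.1178 F [-1.    0.51 -1.01] t 12.2 units [-0.783 -3.644 -0.573]
```

View pics/s4.png

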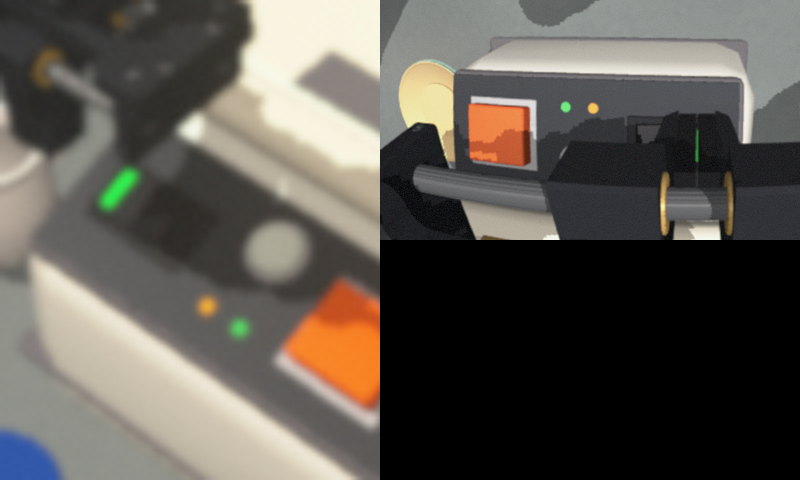

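Compare the green stripe's centroid in the side view before and after, relative to fixed indicators.

```bash
python3 -c "
from h import *
b=r.snapshot('side')['img'][:,:,::-1].copy();cv2.imwrite('pics/side5.png',b);a=cv2.imread('pics/side1.png')
def blobs(i):
    h=cv2.cvtColor(i,cv2.COLOR_BGR2HSV);m=cv2.inRange(h,(45,110,70),(80,255,255));m[:200]=0;m[330:]=0
    n,l,s,c=cv2.connectedComponentsWithStats(m);print([(s[k].tolist(),c[k].round(1).tolist()) for k in range(1,n) if s[k,4]>4])
    m=cv2.inRange(h,(3,180,120),(15,255,255));m[:230]=0;m[330:]=0;n,l,s,c=cv2.connectedComponentsWithStats(m);k=1+s[1:,4].argmax();print(' key',s[k],c[k].round(1))
blobs(a);blobs(b)
cv2.imwrite('pics/cmp.png',np.hstack([cv2.resize(i[215:280,265:365],(400,260),interpolation=cv2.INTER_CUBIC) for i in(a,b)]))"
```

```text
[([285, 231, 10, 11, 57], [289.6, 236.2]), ([318, 270, 4, 4, 12], [319.5, 271.5])]
 key [332 261  33  30 561] [348.  275.6]
[([285, 232, 10, 11, 58], [289.2, 236.8]), ([318, 270, 4, 4, 12], [319.5, 271.5])]
 key [332 261  33  30 562] [348.2 275.6]
```

View pics/cmp.png

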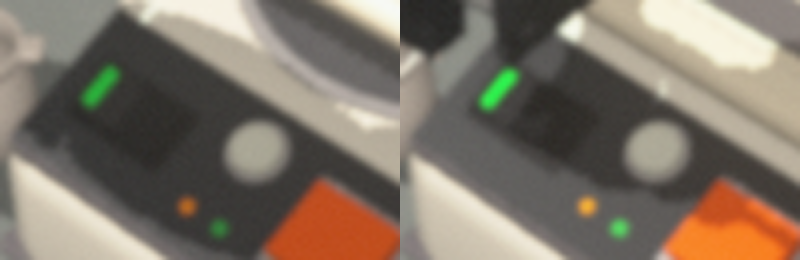

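```bash
python3 -c "
from h import *
s=r.snapshot('side');Rc=R.from_quat(s['rotation']).as_matrix();C=np.array(s['origin'])
Rz=R.from_euler('z',.119).as_matrix()
def P(y,p):
    X=Rz@(np.array([-.120,y,.1545])+p*np.array([-.343,0,.939]))+[.590,.003,0]
    c=Rc.T@(X-C);return np.round([s['cx']+s['fx']*c[0]/-c[2],s['cy']-s['fy']*c[1]/-c[2]],1)
for l,y,p in [('start pivot0',.0771,.0135),('start',.081,.014),('on',.081,.008),('key',-.062,.013),('keydown',-.062,.006),('rel',0,0)]: print(l,P(y,p))
t=cv2.imread('pics/top1.png');u=r.snapshot('top')['img'][:,:,::-1]
for i in(t,u):
    h=cv2.cvtColor(i,cv2.COLOR_BGR2HSV);m=cv2.inRange(h,(45,110,70),(80,255,255));n,l,q,c=cv2.connectedComponentsWithStats(m[240:300,280:400]);print(q[1:].tolist(),c[1:].round(1).tolist())
"
```

```text
start pivot0 [291.  238.7]
start [289.4 237.6]
on [290.4 239. ]
key [349.1 275.3]
keydown [349.8 276.8]
rel [323.9 261.3]
[[17, 16, 4, 12, 42], [68, 25, 4, 3, 10]] [[18.4, 21.5], [69.2, 26.0]]
[] []
```

The predicted shift for full travel about a panel-level pivot is (-0.6, +0.3) px. Observed is (-0.4, +0.6), which also fits the force and height record. I'll move over the key and recheck the rocker from the wrist camera, where it will be unobstructed.

```bash
python3 -m jog '[{"translation":[0,0,-0.5],"twist":0,"claw":0},{"translation":[0,-0.6,-0.07],"twist":0,"claw":0},{"translation":[0,-0.6,0],"twist":0,"claw":0},{"translation":[0,-0.6,0],"twist":0,"claw":0},{"translation":[0,-0.6,0],"twist":0,"claw":0},{"translation":[-0.2,-0.6,0],"twist":0,"claw":0},{"translation":[-0.3,-0.6,0],"twist":0,"claw":0},{"translation":[-0.3,0,0],"twist":0,"claw":0},{"translation":[0,0,0],"twist":0,"claw":0},{"translation":[0,0,0],"twist":0,"claw":0}]'; python3 -c "
from h import *
go([.470,-.0735,.20])
w=r.snapshot('wrist')['img'][:,:,::-1];cv2.imwrite('pics/w6.png',w);a=cv2.imread('pics/w1.png')
a=cv2.resize(a[150:250,300:440],(560,400),interpolation=3)[:,:400]
cv2.imwrite('pics/s6.png',np.vstack([np.hstack([a,cv2.resize(w[170:330,340:500],(400,400),interpolation=3)])]))"
```

```text
clock: 13.23
tool_pos: [0.4703, -0.0713, 0.2497]
eef_rot: [-0.059, 0.998, 0.0, -0.0]
contact_force: [-0.3, 0.4, 0.1]
opening: 0.003
tcp [ 0.4703 -0.0713  0.2497] yaw 0.118 F [-0.34  0.37  0.1 ] t 13.2333 units [ 0.013 -0.054  1.242]
```

View pics/s6.png

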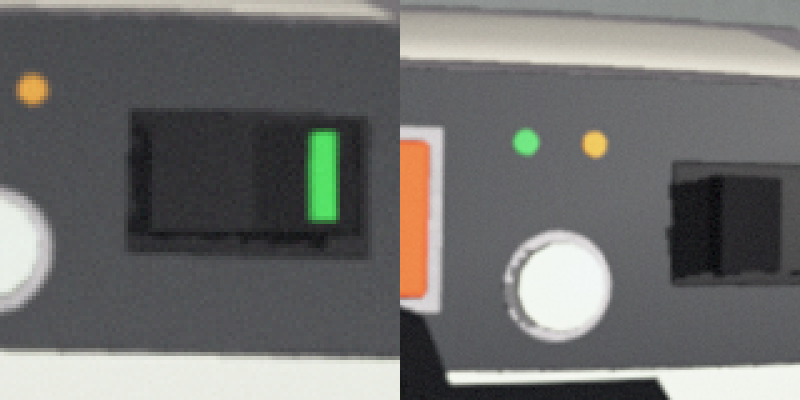

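The rocker's off-end now stands up with its side face visible, at (690,225) in the crop, where before it was flush. So it is on. Now press the key.

```bash
python3 -m jog '[{"translation":[0,-0.05,0.5],"twist":0,"claw":0},{"translation":[0,0,0.5],"twist":0,"claw":0},{"translation":[0,0,0.5],"twist":0,"claw":0},{"translation":[0,0,0.2],"twist":0,"claw":0},{"translation":[0,0,0.1],"twist":0,"claw":0},{"translation":[0,0,0.05],"twist":0,"claw":0},{"translation":[0,0,0],"twist":0,"claw":0}]'; python3 -m jog '[{"translation":[0,0,0.05],"twist":0,"claw":0},{"translation":[0,0,0.05],"twist":0,"claw":0},{"translation":[0,0,0],"twist":0,"claw":0}]'; python3 -m jog '[{"translation":[0,0,0.05],"twist":0,"claw":0},{"translation":[0,0,0.05],"twist":0,"claw":0}]'; python3 -m jog '[{"translation":[0,0,0.05],"twist":0,"claw":0},{"translation":[0,0,0],"twist":0,"claw":0}]'
```

```text
clock: 13.87
tool_pos: [0.4707, -0.0734, 0.1762]
eef_rot: [-0.059, 0.998, 0.0, 0.0]
contact_force: [-0.3, -0.7, 0.6]
opening: 0.005
clock: 14.12
tool_pos: [0.4709, -0.0737, 0.1721]
eef_rot: [-0.059, 0.998, -0.0, 0.0]
contact_force: [-0.9, 0.2, 0.2]
opening: 0.003
clock: 14.28
tool_pos: [0.4713, -0.0737, 0.1682]
eef_rot: [-0.059, 0.998, -0.0, 0.001]
contact_force: [1.0, -0.4, 2.5]
opening: 0.003
clock: 14.45
tool_pos: [0.4712, -0.0737, 0.1658]
eef_rot: [-0.059, 0.998, 0.0, 0.0]
contact_force: [0.9, 0.2, 1.5]
opening: 0.002
```

```bash
python3 -m jog '[{"translation":[0,0,0.05],"twist":0,"claw":0},{"translation":[0,0,0.05],"twist":0,"claw":0},{"translation":[0,0,0],"twist":0,"claw":0}]'; python3 -m jog '[{"translation":[0,0,0.05],"twist":0,"claw":0},{"translation":[0,0,0],"twist":0,"claw":0}]'
```

```text
clock: 14.7
tool_pos: [0.4707, -0.0737, 0.1616]
eef_rot: [-0.059, 0.998, 0.0, -0.0]
contact_force: [0.6, 0.3, 1.6]
opening: 0.005
clock: 14.87
tool_pos: [0.4712, -0.0737, 0.16]
eef_rot: [-0.059, 0.998, -0.0, 0.001]
contact_force: [1.1, -0.7, 6.3]
opening: 0.006
```

```bash
python3 -m jog '[{"translation":[0,0,0.05],"twist":0,"claw":0},{"translation":[0,0,0],"twist":0,"claw":0},{"translation":[0,0,0],"twist":0,"claw":0}]'
```

```text
clock: 15.12
tool_pos: [0.4717, -0.0736, 0.1587]
eef_rot: [-0.059, 0.998, -0.0, 0.001]
contact_force: [-0.1, 0.8, 10.8]
opening: 0.0
```

Key at its stop (stiff, 10.8 N). I'll lift, retreat to the front and check everything.

```bash
python3 -m jog '[{"translation":[0,0,-0.1],"twist":0,"claw":0},{"translation":[0,0,-0.3],"twist":0,"claw":0},{"translation":[0,0,-0.6],"twist":0,"claw":0},{"translation":[0,0,-0.8],"twist":0,"claw":0},{"translation":[0,0.3,-0.8],"twist":0,"claw":0},{"translation":[0,0.6,-0.8],"twist":0,"claw":0},{"translation":[0,0.8,-0.8],"twist":0,"claw":0},{"translation":[0,0.8,-0.5],"twist":0,"claw":0},{"translation":[0,0.3,0],"twist":0,"claw":0},{"translation":[0,0,0],"twist":0,"claw":0},{"translation":[0,0,0],"twist":0,"claw":0}]'; sed -i "s#1.png'#9.png'#" m.py; python3 m.py; python3 -c "
from h import *
w=r.snapshot('wrist')['img'][:,:,::-1];s=cv2.imread('pics/side9.png')
cv2.imwrite('pics/s9.png',np.hstack([cv2.resize(w[100:300,160:460],(450,300)),cv2.resize(s[180:320,240:400],(343,300))]))"
```

```text
clock: 16.03
tool_pos: [0.4569, 0.0348, 0.3428]
eef_rot: [-0.06, 0.998, -0.0, -0.001]
contact_force: [0.9, -0.3, -0.3]
opening: 0.006
side [ 0.08568787 -0.43059292  0.81872204] [ 0.34078647 -0.1312684  -0.34447481  0.86485276] 473.5069730668172
top [0.41933918 0.01052979 1.12511607] [ 0.03714561 -0.02831452 -0.70625263  0.70641752] 536.1078176615677
cooker [('side', [(array([274., 349.]), 0.47)]), ('top', [])]
lid_press_pad [('side', [(array([213., 356.]), 0.58)]), ('top', [(array([203., 336.]), 0.83)])]
    [5.611e-01 4.000e-04 2.106e-01] [0.0028, 0.0028]
rocker_on_end [('side', [(array([239., 287.]), 0.75)]), ('top', [])]
cook_key_top [('side', [(array([276., 345.]), 0.91)]), ('top', [(array([254., 376.]), 0.52)])]
    [ 0.4715 -0.0698  0.1635] [0.0025, 0.0025]
lid_release_top [('side', [(array([250., 326.]), 0.55)]), ('top', [(array([218., 456.]), 0.45)])]
    [ 0.4524 -0.1368  0.3371] [0.0718, 0.0718]
jar [('side', [(array([353., 264.]), 0.6)]), ('top', [])]
creamer [('side', [(array([246., 260.]), 0.68)]), ('top', [(array([253., 234.]), 0.86)])]
    [0.4802 0.2132 0.0128] [0.0031, 0.0031]
saucer_lower [('side', []), ('top', [])]
saucer_upper [('side', [(array([357., 438.]), 0.97)]), ('top', [(array([218., 454.]), 0.9)])]
    [ 0.5537 -0.2456  0.0053] [0.0042, 0.0042]
17.0333 [0.45782585 0.03503723 0.34338822] [-5.88940112e-02  9.98264240e-01  4.02346675e-05  3.95922956e-05] [-0.32546743  0.20510388  0.50923498] 0.003347386600269876
```

View pics/s9.png

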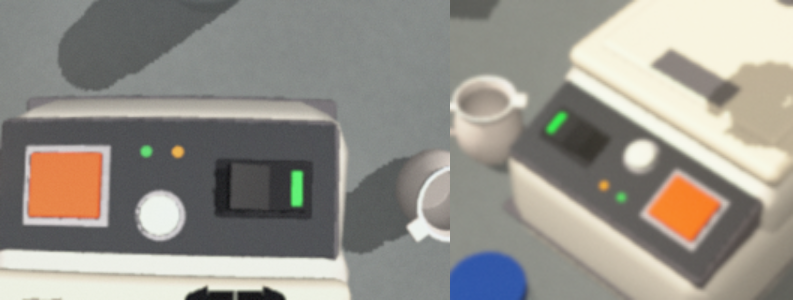

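The lid is shut, the rocker's off half is raised with its green half level, and the key is sunk (centroid about 7 mm lower). The other objects have not moved. Handing in.

```bash
python3 -c "
from plant import r
print(r.finish_job())"
```

```text
the job is handed in; nothing more can be done
None
```

The rice cooker is started: with the fingers shut I pressed the lid, then the green end of the rocker, then the cook key. I handed in at about 17 s with the tool clear; no verdict is reported.

| Step | Peak force I read | What the last checks showed |
|---|---|---|
| Lid shut | about 6 N | Pad at z ≈ 0.209 m after the press and 0.211 m at the end (limit 0.2135) |
| Rocker on | about 10 N | Its off-end stands up in the wrist pictures; it was flush before |
| Cook key down | about 11 N | Key top about 6–9 mm lower than before; force rose stiffly at the stop |

- **Left alone:** the lid-release button was never near a contact. The jar, the creamer and the upper saucer were found again within a few mm or pixels of where they started.
- **Weaker checks:**
  - The rocker's stripe moved less than a pixel in the side view. That alone does not prove full travel, so I also relied on the forces, the press depth and the wrist pictures.
  - Some network detections at the end disagreed and were ignored, among them one of the release button seen from the top.
  - The lower saucer was never reliably detected.

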